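# Close the screw covers round a lens ring in one stroke

### The arm

A 7-joint arm with a two-finger parallel gripper is mounted at the origin on the work surface. World frame = base frame: x ahead of the robot, y to its left, z up, the work surface at z = 0. Lengths are in m, angles in rad, forces in N, time in s.
With the tool pointing down it reaches from about 0.35 to 0.9 m from the base axis. Payload 8.1 kg.
Tool frame: the origin (TCP) lies at the very end of the fingers, on their centre line; the grasp point (between the pads) lies 19 mm behind it (arm.grasp_offset is the distance from the TCP to the grasp point, in m); z points along the fingers, y is the direction in which the jaws open and shut (so a half turn about z gives the same grasp; the last joint's range is limited). The gripper opens to 92 mm and grips with 3 to 60 N. Pads are 19 mm wide; open, the fingers measure 130 mm over their backs; the gripper's body (75 mm by 190 mm) begins 47 mm behind the grasp point.
Start: joints at [-1.322, 0.434, 0.025, 1.573, -0.012, 1.134, -0.075], TCP at [0.215, 0.587, 0.227] pointing down, gripper open.
Joint ranges: [-2.62, 2.62], [-0.44, 2.09], [-1.27, 1.32], [0.08, 2.57], [-1.32, 4.46], [0.12, 2], [-2.74, 2.74]. Speed limits (rad/s): [2.22, 2.22, 3.01, 3.01, 3.14, 3.14, 3.14].

### API

Orientations are given as a rotation vector (axis times angle).
In Python, from workcell import arm, eyes, order gives the robot as it stands. The module is installed in compiled form; this text tells all that it offers.
- The arm moves only by the tool arm_command, never from a script. Its argument "series" is a list that holds one entry, the list of rows, each a list of 5 numbers: the shift along the world's x, y, z in units of 40 mm (1.0 is 40 mm), then the turn about the world's z in units of 6 degrees (1.0 is 6 degrees), then the gripper's target within -1 to 1 (fully open at 1, half-way at 0, shut at -1). In form: [[[tx, ty, tz, spin, grip], ...]]. A call has 1 to 20 rows; each row shifts and turns the pose as measured when the row begins; what a row does not reach is not made up. A row lasts 1/12 s, in which the tool goes at most 41.7 mm and 7.16 degrees, less where a joint would pass 70% of its speed; a pose out of reach is approached as far as the arm can. A call is refused whole if a number of a shift passes 1 or a number of a turn 1, either way. A call with a gripper value outside its range is refused whole. The fingers move at their own pace and stop on an object; "newtons" is the grip in N (left out, the last holds). Time passes only in rows, so rows that do not move let the fingers close. It gives the time, the measured TCP pose, the force and the opening at its end, in the units of the state.
- arm.observe(): the state, without advancing time (a new reading comes with each control period).
- eyes.capture(name): name is "side" or "top" or "wrist"; returns a dict with "pixels" (384x512x3 uint8, blue, green, red), "intrinsics" (3x3 intrinsics, pixels), "R" (3x3) and "t" (3): a world point X has camera coordinates R X + t; the wrist camera has in their place "T_tool_cam" (4x4, takes a point from camera to tool coordinates, whose origin is the TCP and whose axes are the flange's). Camera axes: x right, y down, z forward; pixel columns grow to the right and rows downward; lengths in m; the calibration is good to about 2 mm. A picture is of the moment at which its call begins: read the wrist's pose just before it. There is no depth.
- order.sign_off(): hands the job in, once; it reports no verdict.
The state is a dict: "time": time; "q": joint angles; "joint_velocities": joint speeds; "effort": joint torques, N m; "tool_pos": TCP position; "tool_rot": TCP orientation; "contact_force": force on the tool from outside, world axes, zero at the start; "moment": the same for the moment, N m; "gripper_width": finger opening in m.
Only numpy, scipy, OpenCV 4.12 (cv2) and the standard library are available. Lean on these libraries where they do the work, as an engineer would, in place of code of your own. Each camera call takes 0.05 s, during which the arm holds its last target.

### The job

Run your fingertips round the grey ring of the lens in one low, light stroke, starting behind the copper leaf, so that the five hinged leaves are pushed down over their screws one after another, and do not lift away from the row until the last leaf is lying down. Every leaf should end lying down, not half open. Grasp nothing, keep off the glass and its cork pad, do not shift or lean on the lens, leave the other things where they are, and finish with the hand clear.

Things in the scene. Friction and masses are not known exactly. Their poses are not given: they have to be found in the camera images.
- lens: Round lens lying loose on the bench, about 5 kg: pale grey metal ring, 372 mm across, flat top 32 mm above the bench. Origin: centre of underside, z up; x points to the middle leaf (3). Five small hinged leaves stand on it, on a 155 mm radius arc, 25 deg (68 mm) apart: copper leaf 1 at -50 deg from x, then brass leaves 2 to 5 anticlockwise seen from above, to +50 deg.
- glass: The glass plate of the lens, pale blue-green with concentric rings, 115 mm radius, its face 38 mm above the bench (6 mm above the grey ring), so its edge is 40 mm inside the arc of leaves. A cork pad (radius 62 mm, top 43 mm above the bench) lies on its middle. Origin as lens.
- leaf1 (a joint): Leaf 1 (copper): plate 26 mm wide (radially), 3 mm thick, standing 34 mm above its hinge. 0 = upright; grows as it folds anticlockwise (from above) along the ring over its screw, towards leaf 2; 1.5 rad = lying flat (its stop). Starts at 0 to 0.4, cannot fold the other way, light friction (about 1 N at mid height), stays where it is left.
- hinge1 (a point): Centre of the hinge line of leaf 1, 5 mm above the grey ring's top (37 mm above the bench). The hinge line points to the lens's centre.
- leaf2 (a joint): Leaf 2 (brass): plate 26 mm wide (radially), 3 mm thick, standing 34 mm above its hinge. 0 = upright; grows as it folds anticlockwise (from above) along the ring over its screw, towards leaf 3; 1.5 rad = lying flat (its stop). Starts at 0 to 0.4, cannot fold the other way, light friction (about 1 N at mid height), stays where it is left.
- hinge2 (a point): Centre of the hinge line of leaf 2, 5 mm above the grey ring's top (37 mm above the bench). The hinge line points to the lens's centre.
- leaf3 (a joint): Leaf 3 (brass): plate 26 mm wide (radially), 3 mm thick, standing 34 mm above its hinge. 0 = upright; grows as it folds anticlockwise (from above) along the ring over its screw, towards leaf 4; 1.5 rad = lying flat (its stop). Starts at 0 to 0.4, cannot fold the other way, light friction (about 1 N at mid height), stays where it is left.
- hinge3 (a point): Centre of the hinge line of leaf 3, 5 mm above the grey ring's top (37 mm above the bench). The hinge line points to the lens's centre.
- leaf4 (a joint): Leaf 4 (brass): plate 26 mm wide (radially), 3 mm thick, standing 34 mm above its hinge. 0 = upright; grows as it folds anticlockwise (from above) along the ring over its screw, towards leaf 5; 1.5 rad = lying flat (its stop). Starts at 0 to 0.4, cannot fold the other way, light friction (about 1 N at mid height), stays where it is left.
- hinge4 (a point): Centre of the hinge line of leaf 4, 5 mm above the grey ring's top (37 mm above the bench). The hinge line points to the lens's centre.
- leaf5 (a joint): Leaf 5 (brass): plate 26 mm wide (radially), 3 mm thick, standing 34 mm above its hinge. 0 = upright; grows as it folds anticlockwise (from above) along the ring over its screw, away from leaf 4; 1.5 rad = lying flat (its stop). Starts at 0 to 0.4, cannot fold the other way, light friction (about 1 N at mid height), stays where it is left.
- hinge5 (a point): Centre of the hinge line of leaf 5, 5 mm above the grey ring's top (37 mm above the bench). The hinge line points to the lens's centre.
- magnifier: Bystander: horn-framed magnifier, 98 mm long, 8 mm high, lying on the cork pad in the middle of the lens. Origin at its underside, where ring and handle meet.
- key: Bystander: black iron screw-clamp key, T-shaped, 75 mm long, 12 mm high, lying on the cork pad in the middle of the lens. Origin at the middle of its underside.
- canlid: Bystander: copper oil-can lid, 68 mm across, 32 mm high, on the bench beyond the lens. Origin at the centre of its underside.
- driver: Bystander: screwdriver, 190 mm long, lying on the bench beyond the lens.
- oilbottle: Bystander: green oil tin, 64 mm across, 150 mm high, standing on the bench, far left.
- prism1: Bystander: glass prism wedge, 110 mm long, lying in a cork nest in the open chest on the right.
- prism2: Bystander: the second prism wedge, in the other nest of the chest.
- pad: The round cork pad on the middle of the glass, radius 62 mm, top 43 mm above the bench. Origin as lens.

How it is judged:
On the way, in this order (a step that is already met when the one before it is completed fails the run):
1. leaf 1 is pushed down (past 1.1 rad) (value of joint leaf1 above 1.1 rad), for 0.02 s.
2. leaf 2 is pushed down (past 1.1 rad) (value of joint leaf2 above 1.1 rad), for 0.02 s.
3. leaf 3 is pushed down (past 1.1 rad) (value of joint leaf3 above 1.1 rad), for 0.02 s.
4. leaf 4 is pushed down (past 1.1 rad) (value of joint leaf4 above 1.1 rad), for 0.02 s.
5. leaf 5 is pushed down (past 1.1 rad) (value of joint leaf5 above 1.1 rad), for 0.02 s.
At the end, for the whole second after the job is handed in: All five leaves lie down (each past 1.1 rad, 63 degrees from upright), the lens lies within 12 mm of where it was, level and at rest, and every bystander within 20 mm of where it was (value of joint each of leaf1, leaf2, leaf3, leaf4, leaf5 above 1.1 rad and distance of lens from where it was at the start of the episode below 0.012 m and linear speed of lens below 0.02 m/s and angle between lens's own z axis and vertical below 0.05 rad and distance of each of magnifier, key, canlid, driver, oilbottle, prism1, prism2 from where it was at the start of the episode below 0.02 m); the robot touches nothing.
It fails at once if the lens is slid or lifted more than 12 mm (distance of lens from where it was at the start of the episode above 0.012 m).
It fails at once if the fingers or arm touch the glass or the cork pad (over 2 N) (contact force between any of the fingers, the arm and glass above 2 N or contact force between any of the fingers, the arm and pad above 2 N).
It fails at once if the hand bears on the lens or its leaves with more than 20 N (contact force between any of the fingers, the arm and lens above 20 N).
It fails at once if between the first leaf going down and the last being down, the fingertips rise more than about 50 mm above the grey ring (value of joint leaf1 above 1.1 rad and value of joint leaf5 below 1.1 rad and z of the grasp point in the frame of lens above 0.1 m).
It fails at once if a bystander is moved more than 20 mm (distance of any of magnifier, key, canlid, driver, oilbottle, prism1, prism2 from where it was at the start of the episode above 0.02 m).
It also fails if it takes over 45 s, if anything falls off the work surface, if the arm or the gripper's body presses on something with over 40 N, if the wrist force passes 120 N, or if a joint passes its speed limit or range.

## Working session

There is one attempt and no reset: what is moved stays moved. The work goes in short steps, Python scripts to look and compute and a tool call to move; the robot and the scene stay as the last step left them, time stands still between calls to the robot, and variables do not carry over. Pictures are saved under pics/ and viewed, and the job is handed in when it is done.

Besides the shell and the picture viewer there is one more tool, called in YAML: its name, and indented under it one key for each argument. arm_command: Moves the arm, as the interface text tells. Its arguments: {"type":"object","properties":{"series":{"type":"array","items":{"type":"array","items":{"type":"array","items":{"type":"number"}}}},"newtons":{"type":"number"}},"required":["series"]}

```bash
mkdir -p pics; python3 - <<'E'
from workcell import arm, eyes, order
import cv2,pickle
s=arm.observe();print(s)
d={}
for n in("side","top","wrist"):
    c=eyes.capture(n);d[n]=c;cv2.imwrite(f"pics/{n}0.png",c["pixels"])
    print(n,{k:v for k,v in c.items() if k!="pixels"})
pickle.dump((s,d),open("cap0.pkl","wb"))
E
```

```text
{'time': 0.0, 'q': array([-1.32157544,  0.43523381,  0.02497653,  1.57408371, -0.01158554,
        1.13401204, -0.07510057]), 'joint_velocities': array([ 0.00057472, -0.00075073,  0.00236599, -0.00119404, -0.00192268,
       -0.00118893,  0.0011911 ]), 'effort': array([-1.18351414e-03, -6.67831779e+01,  9.84234139e-01, -3.14480710e+01,
       -6.06541126e-02,  4.27555607e-02,  2.03461736e-04]), 'tool_pos': array([0.21526413, 0.58621521, 0.22594348]), 'tool_rot': array([-5.49876026e-01, -3.09297210e+00,  2.49366260e-03]), 'contact_force': array([ 0.39838391,  0.22610513, -0.34173802]), 'moment': array([-0.01614718, -0.04490985,  0.010904  ]), 'gripper_width': 0.09187930215428733}
side {'intrinsics': array([[406.51113968,   0.        , 260.22360253],
       [  0.        , 406.51113968, 187.72581021],
       [  0.        ,   0.        ,   1.        ]]), 'R': array([[-0.9910557 , -0.13227023, -0.01769731],
       [-0.08577155,  0.7329501 , -0.6748536 ],
       [ 0.10223429, -0.66729958, -0.7377394 ]]), 't': array([0.59130146, 0.16975039, 1.10751362])}
top {'intrinsics': array([[402.50516
[... 173 characters left out ...]
84,  0.00978911],
       [-0.99063357, -0.0241378 , -0.1343968 ],
       [ 0.134591  , -0.00660222, -0.99087924]]), 't': array([-0.10766038,  0.6001813 ,  1.15584197])}
wrist {'intrinsics': array([[277.60065845,   0.        , 256.60064683],
       [  0.        , 277.60065845, 191.22058384],
       [  0.        ,   0.        ,   1.        ]]), 'T_tool_cam': array([[ 1.52407896e-03, -9.50146406e-01, -3.11800391e-01,
         8.41514323e-02],
       [ 9.99998123e-01,  1.07508608e-03,  1.61188675e-03,
         8.61155757e-05],
       [-1.19631614e-03, -3.11802263e-01,  9.50146261e-01,
        -1.57275330e-01],
       [ 0.00000000e+00,  0.00000000e+00,  0.00000000e+00,
         1.00000000e+00]])}
```

View pics/top0.png

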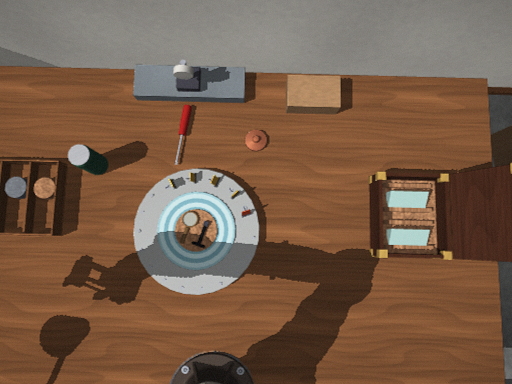

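View pics/side0.png

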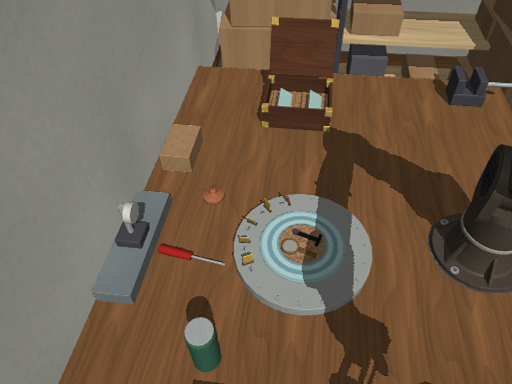

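View pics/wrist0.png

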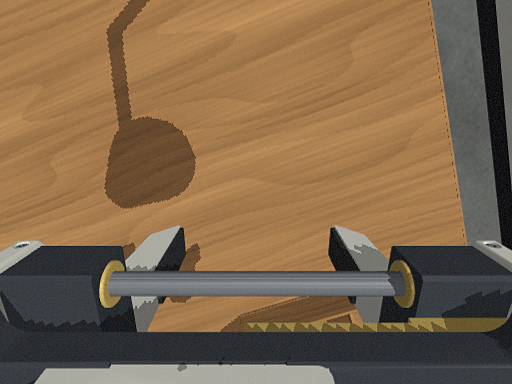

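The top view shows the lens centred at about (197,231), the copper leaf at (247,212), and the brass leaves at (235,194), (215,180), (193,177) and (173,183). Next I'll zoom in and fit the ring.

```bash
cat > h.py <<'E'
import numpy as np,cv2,pickle
def proj(c,X):
    X=np.atleast_2d(X);p=X@c["R"].T+c["t"];p=p@c["intrinsics"].T;return p[:,:2]/p[:,2:]
def unproj(c,uv,z):
    uv=np.atleast_2d(uv);K=c["intrinsics"];r=np.c_[(uv-K[:2,2])/[K[0,0],K[1,1]],np.ones(len(uv))]@c["R"]
    o=-c["R"].T@c["t"];return o+r*((z-o[2])/r[:,2])[:,None]
E
python3 - <<'E'
from h import *
s,d=pickle.load(open("cap0.pkl","rb"))
t=d["top"]["pixels"][155:300,125:270];cv2.imwrite("pics/topz.png",cv2.resize(t,None,fx=4,fy=4,interpolation=2))
t=d["side"]["pixels"][185:310,225:380];cv2.imwrite("pics/sidez.png",cv2.resize(t,None,fx=4.5,fy=4.5,interpolation=2))
for n,z,pts in (("top",.04,[(197,231),(247,212),(235,194),(215,180),(193,177),(173,183)]),("side",.04,[(302,243),(285,199),(266,205),(250,220),(245,239),(247,259)])):
    print(n,unproj(d[n],np.array(pts,float),z).round(3))
E
```

```text
top [[ 0.473  0.056  0.04 ]
 [ 0.532 -0.089  0.04 ]
 [ 0.585 -0.052  0.04 ]
 [ 0.625  0.009  0.04 ]
 [ 0.633  0.074  0.04 ]
 [ 0.613  0.133  0.04 ]]
side [[ 0.475  0.062  0.04 ]
 [ 0.534 -0.087  0.04 ]
 [ 0.587 -0.058  0.04 ]
 [ 0.625  0.002  0.04 ]
 [ 0.628  0.068  0.04 ]
 [ 0.613  0.129  0.04 ]]
```

View pics/topz.png

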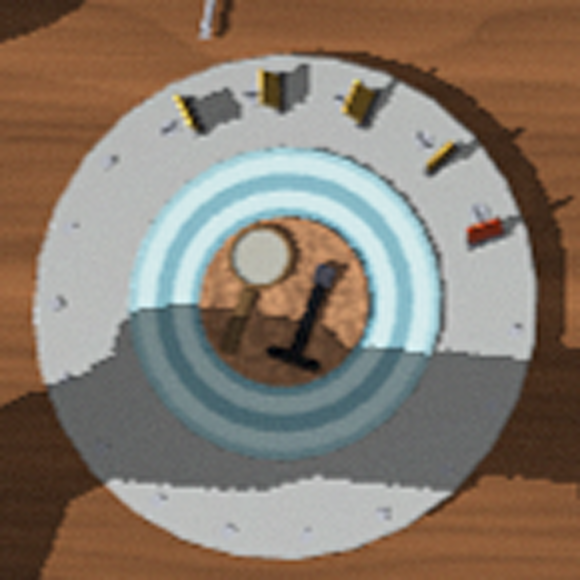

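View pics/sidez.png

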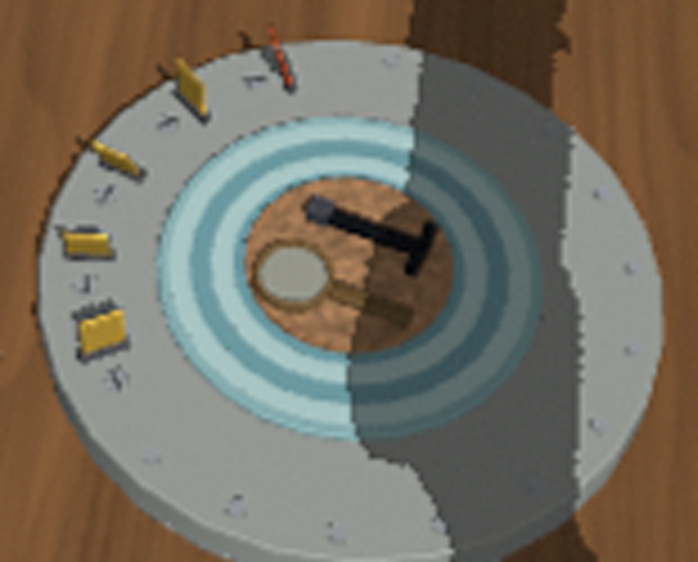

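```bash
cat > fit.py <<'E'
from h import *
from scipy.optimize import least_squares
s,d=pickle.load(open("cap0.pkl","rb"))
def edges(c,cen,z,r0,r1,n=360,ch="sat"):
    img=cv2.GaussianBlur(c["pixels"],(3,3),0.7);hsv=cv2.cvtColor(img,cv2.COLOR_BGR2HSV).astype(np.float32)
    out=[]
    rr=np.arange(r0,r1,.0005)
    for a in np.linspace(0,2*np.pi,n,endpoint=False):
        P=np.c_[cen[0]+rr*np.cos(a),cen[1]+rr*np.sin(a),np.full(len(rr),z)]
        uv=proj(c,P).astype(np.float32)
        v=cv2.remap(hsv[...,1],uv[:,0][:,None],uv[:,1][:,None],1).ravel()
        g=np.abs(np.convolve(v,np.r_[np.ones(6),-np.ones(6)],"valid"));i=g.argmax()
        out.append(P[i+6])
    return np.array(out)
for n in("top","side"):
    for nm,z,r in(("rim",.032,.186),("glass",.038,.115)):
        cen=np.array([.474,.058])
        for it in range(3):
            e=edges(d[n],cen,z,r-.012,r+.012)
            f=least_squares(lambda p:np.hypot(e[:,0]-p[0],e[:,1]-p[1])-p[2],[*cen,r],loss="soft_l1",f_scale=.001)
            cen=f.x[:2]
        print(n,nm,f.x.round(4),np.median(abs(f.fun)).round(4))
E
python3 fit.py
```

```text
top rim [0.4763 0.0597 0.1861] 0.0004
top glass [0.4763 0.0598 0.1152] 0.0003
side rim [0.4756 0.0684 0.1887] 0.0022
side glass [0.4752 0.0633 0.115 ] 0.0005
```

```bash
cat > ov.py <<'E'
from h import *
def leafquad(C,phi,k,th):
    a=phi+np.radians(-50+25*k);er=np.array([np.cos(a),np.sin(a),0]);et=np.array([-np.sin(a),np.cos(a),0])
    h=np.array([C[0],C[1],.037])+.155*er;up=np.array([0,0,1])*np.cos(th)*.034+et*np.sin(th)*.034
    return np.array([h-.013*er,h+.013*er,h+.013*er+up,h-.013*er+up])
def draw(c,box,f,C,phi,ths,fn):
    x0,y0,x1,y1=box
    im=cv2.resize(c["pixels"][y0:y1,x0:x1],None,fx=f,fy=f,interpolation=2)
    for k,th in enumerate(ths):
        q=(proj(c,leafquad(C,phi,k,th))-[x0-.5,y0-.5])*f-.5
        cv2.polylines(im,[np.round(q).astype(int)],True,(255,0,255),1)
    cv2.imwrite(fn,im)
E
cat > pf.py <<'E'
from ov import *
from scipy.optimize import minimize
s,d=pickle.load(open("cap0.pkl","rb"))
# silhouette IoU fit
Cs={"top":(.4763,.0597),"side":(.4754,.0633)}
masks={}
for n in Cs:
    hsv=cv2.cvtColor(d[n]["pixels"],cv2.COLOR_BGR2HSV)
    m=((hsv[...,1]>110)).astype(np.uint8)
    yy,xx=np.mgrid[0:384,0:512]
    W=unproj(d[n],np.c_[xx.ravel(),yy.ravel()].astype(float),.032).reshape(384,512,3)
    r=np.hypot(W[...,0]-Cs[n][0],W[...,1]-Cs[n][1])
    az=np.degrees(np.arctan2(W[...,1]-Cs[n][1],W[...,0]-Cs[n][0]))
    m[(r<.125)|(r>.18)|(az<-95)|(az>60)]=0
    masks[n]=m
    print(n,m.sum())
def cost(p):
    tot=0
    for n in Cs:
        c=d[n];S=4;x0,y0,x1,y1=(150,160,270,230) if n=="top" else(230,180,310,280)
        M=np.zeros(((y1-y0)*S,(x1-x0)*S),np.uint8)
        for k in range(5):
            q=(proj(c,leafquad(Cs[n],p[0],k,p[1+k]))-[x0-.5,y0-.5])*S
            cv2.fillConvexPoly(M,np.round(q).astype(np.int32),1)
        M=cv2.resize(M.astype(np.float32),(x1-x0,y1-y0),interpolation=cv2.INTER_AREA)
        tot+=np.abs(M-masks[n][y0:y1,x0:x1]).sum()
    return tot
from scipy.optimize import differential_evolution
r=differential_evolution(cost,[(np.radians(-26),np.radians(-14))]+[(0,.45)]*5,seed=1,maxiter=60,popsize=10)
print(np.degrees(r.x[0]),r.x[1:].round(2),r.fun)
draw(d["top"],(155,160,265,225),7,Cs["top"],r.x[0],r.x[1:],"pics/ovt.png")
draw(d["side"],(230,185,310,275),6,Cs["side"],r.x[0],r.x[1:],"pics/ovs.png")
E
python3 pf.py
```

```text
top 155
side 182
-21.288269133637527 [0.28 0.07 0.34 0.24 0.04] 122.5
```

View pics/ovt.png

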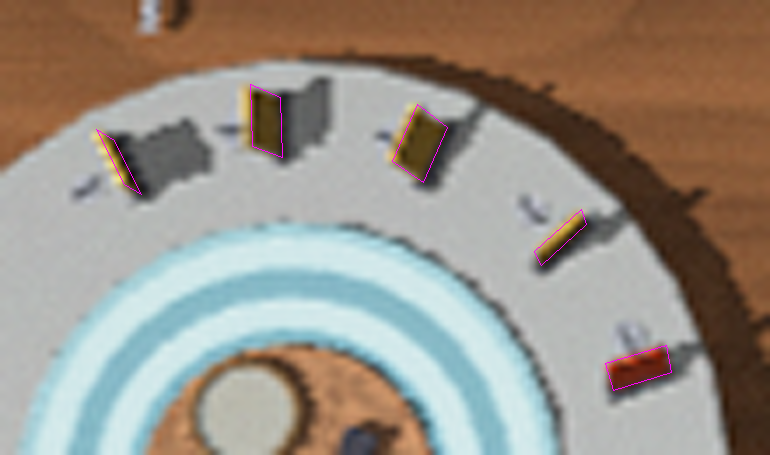

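View pics/ovs.png

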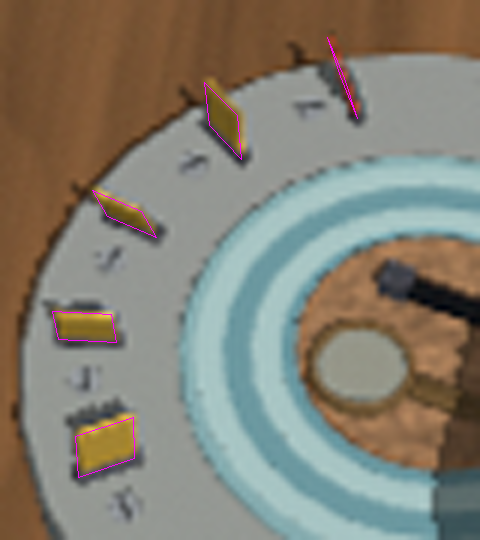

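```bash
python3 - <<'E'
from h import *
s,d=pickle.load(open("cap0.pkl","rb"))
print("bottle top",unproj(d["top"],[[80.,155]],.15),"base side",unproj(d["side"],[[206.,362]],0),unproj(d["side"],[[201.,330]],.15))
C=np.array([.476,.061])
for a in(-85,-71.3,-46.3,-21.3,3.7,28.7,45): print(a,(C+.155*np.array([np.cos(np.radians(a)),np.sin(np.radians(a))])).round(4))
E
```

```text
bottle top [[0.66784468 0.36896863 0.15      ]] base side [[0.66906851 0.38444534 0.        ]] [[0.66397022 0.37358793 0.15      ]]
-85 [ 0.4895 -0.0934]
-71.3 [ 0.5257 -0.0858]
-46.3 [ 0.5831 -0.0511]
-21.3 [0.6204 0.0047]
3.7 [0.6307 0.071 ]
28.7 [0.612  0.1354]
45 [0.5856 0.1706]
```

arm_command:
  series:
    - [[0.34,-0.85,0,-1,-1],[0.34,-0.85,0,-1,-1],[0.34,-0.85,0,-1,-1],[0.34,-0.85,0,-1,-1],[0.34,-0.85,0,-1,-1],[0.34,-0.85,0,-1,-1]]

```text
time: 0.65
tool_pos: [0.292, 0.381, 0.2227]
tool_rot: [-1.492, -2.759, 0.001]
contact_force: [0.8, -0.2, 0.8]
gripper_width: 0.0561
```

arm_command:
  series:
    - [[0.35,-0.85,0,-1,-1],[0.35,-0.85,0,-1,-1],[0.35,-0.85,0,-1,-1],[0.35,-0.85,0,-1,-1],[0.35,-0.85,0,-1,-1],[0.35,-0.85,0,-1,-1],[0.35,-0.85,0,-1,-1],[0.35,-0.85,0,-1,-1],[0.35,-0.85,0,-1,-1],[0.35,-0.85,0,-1,-1],[0.35,-0.85,0,-1,-1],[0.35,-0.85,0,-1,-1]]

```text
time: 1.65
tool_pos: [0.4616, -0.0493, 0.2234]
tool_rot: [-2.868, -1.266, -0.011]
contact_force: [1.3, 0.9, 0.0]
gripper_width: 0.0007
```

```bash
cat > st.py <<'E'
from workcell import arm
import numpy as np
from scipy.spatial.transform import Rotation as Ro
s=arm.observe();R=Ro.from_rotvec(s["tool_rot"]).as_matrix();p=s["tool_pos"]
C=np.array([.476,.061]);v=p[:2]-C
print(round(s["time"],2),"p",p.round(4),"q",s["q"].round(2),"yaz",np.degrees(np.arctan2(R[1,1],R[0,1])).round(1),"zaxis",R[:,2].round(3),"F",s["contact_force"].round(1),"w",s["gripper_width"].round(4))
print("r",np.hypot(*v).round(4),"az",np.degrees(np.arctan2(v[1],v[0])).round(1))
E
python3 st.py
```

```text
Traceback (most recent call last):
  File "st.py", line 6, in <module>
    print(round(s["time"],2),"p",p.round(4),"q",s["q"].round(2),"yaz",np.degrees(np.arctan2(R[1,1],R[0,1])).round(1),"zaxis",R[:,2].round(3),"F",s["contact_force"].round(1),"w",s["gripper_width"].round(4))
                                                                                                                                                                                 ^^^^^^^^^^^^^^^^^^^^^^^^
AttributeError: 'float' object has no attribute 'round'
```

arm_command:
  series:
    - [[0.1,-0.16,-0.2,-1,-1],[0.1,-0.16,-0.2,-1,-1],[0.1,-0.16,-0.2,-1,-1],[0.1,-0.16,-0.2,-1,-1],[0.1,-0.16,-0.2,-1,-1],[0.1,-0.16,-0.2,-1,-1],[0.1,-0.16,-0.2,-1,-1],[0,0,0,0,-1],[0,0,0,0,-1]]

```text
time: 2.4
tool_pos: [0.4921, -0.1075, 0.1656]
tool_rot: [3.136, 0.067, 0.015]
contact_force: [0.3, -0.7, 0.6]
gripper_width: 0.0007
```

```bash
sed -i 's/s\["gripper_width"\].round(4)/s["gripper_width"]/' st.py; python3 st.py
```

```text
2.4 p [ 0.4921 -0.1075  0.1656] q [-0.54  0.38  0.87  2.   -0.36  0.91 -1.02] yaz -87.5 zaxis [ 0.009 -0.004 -1.   ] F [ 0.3 -0.7  0.6] w 0.000675006131996628
r 0.1693 az -84.5
```

arm_command:
  series:
    - [[-0.02,0.1,-0.4,0.1,-1],[-0.02,0.1,-0.4,0.1,-1],[-0.02,0.1,-0.4,0.1,-1],[-0.02,0.05,-0.4,0.1,-1],[0,0,-0.2,0,-1],[0,0,0,0,-1],[0,0,0,0,-1]]

```text
time: 2.98
tool_pos: [0.4895, -0.09, 0.0944]
tool_rot: [3.135, 0.176, 0.021]
contact_force: [0.4, 0.5, -0.2]
gripper_width: 0.0002
```

```bash
python3 st.py; python3 - <<'E'
from workcell import eyes
import cv2
cs=[eyes.capture(n)["pixels"] for n in("top","side","wrist")]
a=cv2.resize(cs[0][150:270,150:290],None,fx=4,fy=4);b=cv2.resize(cs[1][150:290,225:385],None,fx=4,fy=4)
cv2.imwrite("pics/t1.png",a);cv2.imwrite("pics/s1.png",b);cv2.imwrite("pics/w1.png",cs[2])
E
```

```text
2.98 p [ 0.4895 -0.09    0.0944] q [-0.48  0.47  0.75  2.09 -0.47  0.75 -0.89] yaz -83.6 zaxis [ 0.013 -0.001 -1.   ] F [ 0.4  0.5 -0.2] w 0.00016047205094461256
r 0.1516 az -84.9
```

View pics/s1.png

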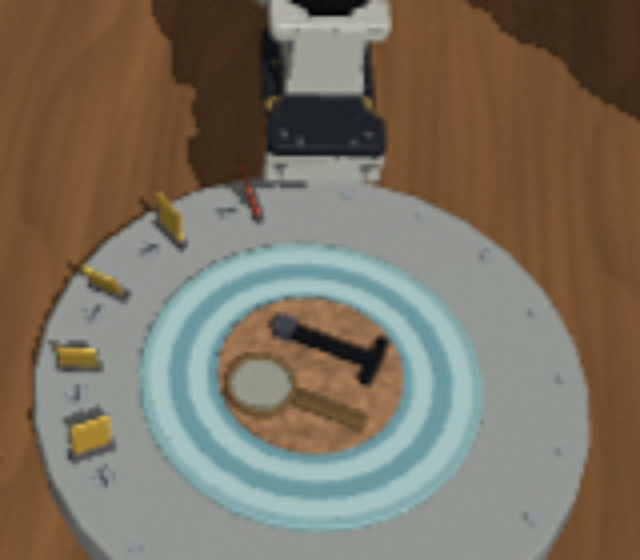

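View pics/w1.png

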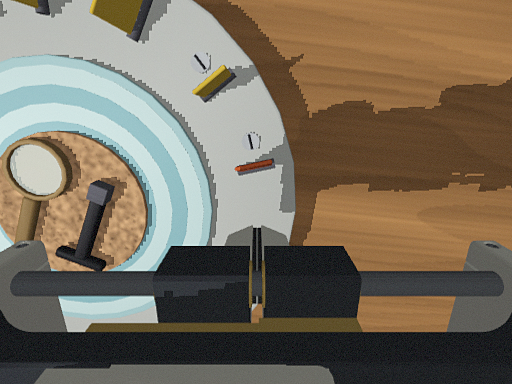

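The copper leaf stands straight ahead of the closed fingers in the wrist view, at (254,166), and both are at the same radius. I'll go down to stroke height behind it.

arm_command:
  series:
    - [[0,-0.03,-0.4,0,-1],[0,-0.03,-0.4,-0.1,-1],[0,0,-0.3,0,-1],[0,0,0,0,-1],[0,0,0,0,-1]]

```text
time: 3.55
tool_pos: [0.494, -0.0935, 0.0538]
tool_rot: [3.135, 0.159, 0.037]
contact_force: [-0.8, -2.1, -0.2]
gripper_width: 0.0002
```

```bash
python3 st.py
```

```text
3.55 p [ 0.494  -0.0935  0.0538] q [-0.41  0.53  0.68  2.11 -0.56  0.65 -0.82] yaz -84.2 zaxis [ 0.023 -0.001 -1.   ] F [-0.8 -2.1 -0.2] w 0.0001979709356986177
r 0.1556 az -83.4
```

arm_command:
  series:
    - [[0,0,-0.1,0,-1],[0,0,-0.1,0,-1],[0,0,0,0,-1]]

```text
time: 3.8
tool_pos: [0.4956, -0.0938, 0.0475]
tool_rot: [3.135, 0.16, 0.042]
contact_force: [-0.4, 1.0, 0.2]
gripper_width: 0.0003
```

```bash
python3 st.py
```

```text
3.8 p [ 0.4956 -0.0938  0.0475] q [-0.4   0.54  0.67  2.11 -0.57  0.64 -0.81] yaz -84.2 zaxis [ 0.027 -0.001 -1.   ] F [-0.4  1.   0.2] w 0.00025213160042364326
r 0.156 az -82.8
```

arm_command:
  series:
    - [[0.25,0.04,-0.02,0.6,-1],[0.245,0.055,-0.02,0.6,-1],[0.24,0.07,0,0.6,-1],[0.235,0.085,0,0.6,-1],[0.23,0.1,0,0.6,-1]]

```text
time: 4.22
tool_pos: [0.5428, -0.0804, 0.0472]
tool_rot: [-3.069, -0.662, -0.039]
contact_force: [-0.5, -0.5, 0.9]
gripper_width: 0.0005
```

```bash
python3 st.py
```

```text
4.22 p [ 0.5428 -0.0804  0.0472] q [-0.35  0.57  0.57  2.   -0.5   0.68 -0.61] yaz -65.7 zaxis [ 0.024  0.007 -1.   ] F [-0.5 -0.5  0.9] w 0.0004528326013244375
r 0.1564 az -64.7
```

arm_command:
  series:
    - [[0.222,0.114,-0.03,0.6,-1],[0.214,0.13,-0.02,0.6,-1],[0.205,0.142,0,0.6,-1],[0.195,0.155,0,0.6,-1],[0.185,0.168,0,0.6,-1],[0.173,0.18,0,0.6,-1]]

```text
time: 4.72
tool_pos: [0.5934, -0.0455, 0.0473]
tool_rot: [-2.877, -1.249, -0.039]
contact_force: [-1.0, -0.4, 0.0]
gripper_width: 0.0005
```

```bash
python3 st.py; python3 - <<'E'
from workcell import eyes
import cv2
cs=[eyes.capture(n)["pixels"] for n in("side",)]
b=cv2.resize(cs[0][150:290,225:385],None,fx=4,fy=4)
cv2.imwrite("pics/s2.png",b)
E
```

```text
4.72 p [ 0.5934 -0.0455  0.0473] q [-0.32  0.61  0.46  1.88 -0.42  0.73 -0.37] yaz -43.1 zaxis [ 0.021  0.014 -1.   ] F [-1.  -0.4  0. ] w 0.00046517708227693466
r 0.1585 az -42.2
```

View pics/s2.png

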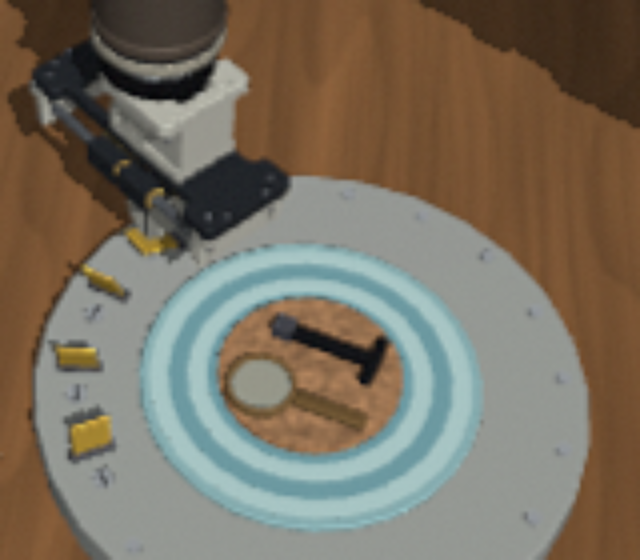

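Leaf 2 is folding under the fingers at (150,240), leaves 3 to 5 are still upright, and the forces are near zero. I'll carry on.

arm_command:
  series:
    - [[0.147,0.203,-0.03,0.6,-1],[0.135,0.212,-0.02,0.6,-1],[0.12,0.22,-0.01,0.6,-1],[0.105,0.226,0,0.6,-1],[0.09,0.233,0,0.6,-1],[0.075,0.238,0,0.6,-1]]

```text
time: 5.27
tool_pos: [0.6223, 0.0073, 0.0466]
tool_rot: [-2.583, -1.778, -0.039]
contact_force: [-0.5, -2.1, 0.9]
gripper_width: 0.0005
```

```bash
python3 st.py
```

```text
5.27 p [0.6223 0.0073 0.0466] q [-0.33  0.63  0.35  1.8  -0.33  0.75 -0.16] yaz -20.9 zaxis [ 0.017  0.019 -1.   ] F [-0.5 -2.1  0.9] w 0.0005402210935301047
r 0.1558 az -20.1
```

arm_command:
  series:
    - [[0.068,0.24,-0.02,0.6,-1],[0.053,0.245,-0.01,0.6,-1],[0.037,0.248,-0.01,0.6,-1],[0.02,0.25,0,0.6,-1],[0.005,0.25,0,0.6,-1],[-0.01,0.25,0,0.6,-1]]

```text
time: 5.77
tool_pos: [0.6298, 0.0658, 0.0467]
tool_rot: [-2.195, -2.237, -0.036]
contact_force: [0.3, -2.5, -0.1]
gripper_width: 0.0004
```

```bash
python3 st.py
```

```text
5.77 p [0.6298 0.0658 0.0467] q [-0.35  0.64  0.25  1.76 -0.24  0.76  0.05] yaz 1.1 zaxis [ 0.011  0.021 -1.   ] F [ 0.3 -2.5 -0.1] w 0.0003885489138116459
r 0.1538 az 1.8
```

arm_command:
  series:
    - [[-0.012,0.25,-0.02,0.6,-1],[-0.028,0.248,-0.01,0.6,-1],[-0.045,0.245,-0.01,0.6,-1],[-0.062,0.242,0,0.6,-1],[-0.078,0.237,0,0.6,-1],[-0.094,0.232,0,0.6,-1]]

```text
time: 6.27
tool_pos: [0.6172, 0.123, 0.0467]
tool_rot: [-1.728, -2.615, -0.033]
contact_force: [-0.1, 0.4, 0.0]
gripper_width: 0.0007
```

```bash
python3 st.py
```

```text
6.27 p [0.6172 0.123  0.0467] q [-0.37  0.63  0.15  1.76 -0.16  0.76  0.27] yaz 23.1 zaxis [ 0.006  0.021 -1.   ] F [-0.1  0.4  0. ] w 0.000667704702460192
r 0.1542 az 23.7
```

arm_command:
  series:
    - [[-0.107,0.226,-0.02,0.6,-1],[-0.12,0.218,-0.01,0.6,-1],[-0.135,0.21,-0.01,0.6,-1],[-0.15,0.2,0,0.6,-1],[-0.162,0.19,0,0.6,-1],[-0.174,0.18,0,0.6,-1],[-0.185,0.168,0,0.6,-1],[0,0,0,0,-1]]

```text
time: 6.93
tool_pos: [0.5743, 0.1789, 0.0472]
tool_rot: [-1.097, -2.936, -0.029]
contact_force: [-0.6, -0.1, 0.5]
gripper_width: 0.0002
```

```bash
python3 st.py; python3 - <<'E'
from workcell import eyes
import cv2
cs=[eyes.capture(n)["pixels"] for n in("side","top")]
cv2.imwrite("pics/s3.png",cv2.resize(cs[0][150:290,225:385],None,fx=4,fy=4))
cv2.imwrite("pics/t3.png",cv2.resize(cs[1][150:290,125:285],None,fx=4,fy=4))
E
```

```text
6.93 p [0.5743 0.1789 0.0472] q [-0.4   0.59  0.03  1.82 -0.05  0.73  0.52] yaz 49.0 zaxis [ 0.    0.02 -1.  ] F [-0.6 -0.1  0.5] w 0.00019892062708139888
r 0.1535 az 50.2
```

View pics/s3.png

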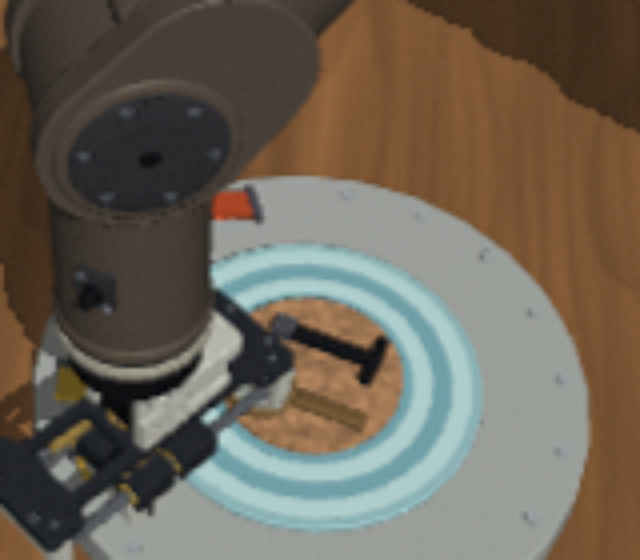

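View pics/t3.png

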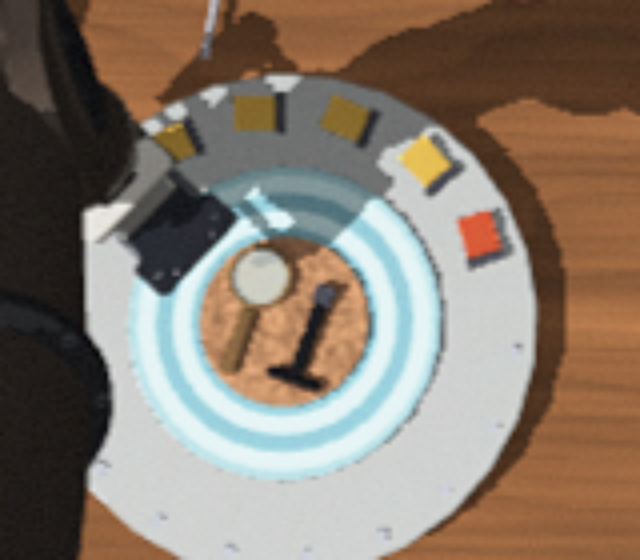

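The top view shows leaves 1 to 4 flat, with leaf 5 folded at (175,140) and partly hidden by the hand. The fingers are past its tip (trailing edge at about 47° against 41°), so I'll lift a little first and check.

arm_command:
  series:
    - [[-0.15,0.13,0.02,0,-1],[-0.15,0.13,0.1,0,-1],[0,0,0.4,0,-1],[0,0,0.2,0,-1],[0,0,0,0,-1]]

```text
time: 7.45
tool_pos: [0.5632, 0.1862, 0.0772]
tool_rot: [-1.124, -2.928, -0.026]
contact_force: [0.0, 0.2, -0.8]
gripper_width: 0.0006
```

```bash
python3 st.py; python3 - <<'E'
from workcell import eyes
import cv2
cs=[eyes.capture(n)["pixels"] for n in("side","top")]
cv2.imwrite("pics/t4.png",cv2.resize(cs[1][150:290,125:285],None,fx=4,fy=4))
E
```

```text
7.45 p [0.5632 0.1862 0.0772] q [-0.43  0.54  0.04  1.82 -0.05  0.78  0.48] yaz 48.0 zaxis [ 0.001  0.017 -1.   ] F [ 0.   0.2 -0.8] w 0.0006361379787964426
r 0.1526 az 55.1
```

View pics/t4.png

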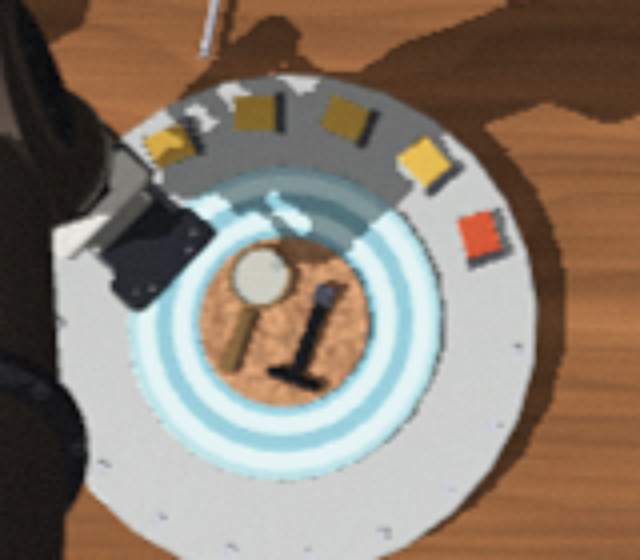

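Leaf 5 at (170,145) now shows its full flat face like the others. I'll lift and withdraw.

arm_command:
  series:
    - [[0,0,0.6,0,-1],[0,0,0.8,0,-1],[0,0,0.8,0,-1],[0,0,0.8,0,-1],[0,0,0.8,0,-1],[-0.6,0.6,0.1,0,-1],[-0.6,0.6,0.1,0,-1],[-0.6,0.6,0,0,-1],[-0.6,0.6,0,0,-1],[-0.6,0.6,0,0,-1],[-0.6,0.6,0,0,-1],[-0.6,0.6,0,0,-1],[-0.6,0.6,0,0,-1],[-0.3,0.3,0,0,-1],[0,0,0,0,-1],[0,0,0,0,-1]]

```text
time: 8.88
tool_pos: [0.346, 0.3906, 0.2342]
tool_rot: [-1.143, -2.915, -0.012]
contact_force: [0.6, 0.2, 0.5]
gripper_width: 0.0005
```

```bash
python3 st.py; cat > pf2.py <<'E'
from h import *
from workcell import eyes
import re
src=open("fit.py").read()
d={n:eyes.capture(n) for n in("side","top")}
s=None
exec(src.replace('s,d=pickle.load(open("cap0.pkl","rb"))',''))
cv2.imwrite("pics/t5.png",d["top"]["pixels"]);cv2.imwrite("pics/s5.png",cv2.resize(d["side"]["pixels"][150:300,225:385],None,fx=4,fy=4))
E
python3 pf2.py
```

```text
8.88 p [0.346  0.3906 0.2342] q [-0.88  0.26 -0.08  1.81  0.01  1.06 -0.13] yaz 47.2 zaxis [-0.007  0.011 -1.   ] F [0.6 0.2 0.5] w 0.0005374797385168687
r 0.3543 az 111.5
top rim [0.4762 0.0597 0.186 ] 0.0005
top glass [0.4761 0.06   0.1151] 0.0004
side rim [0.4752 0.0687 0.1886] 0.0025
side glass [0.4751 0.0634 0.115 ] 0.0005
```

View pics/t5.png

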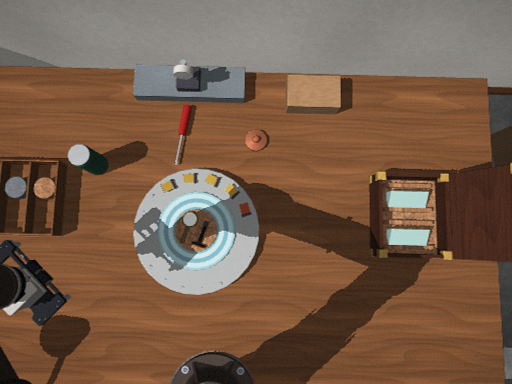

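View pics/s5.png

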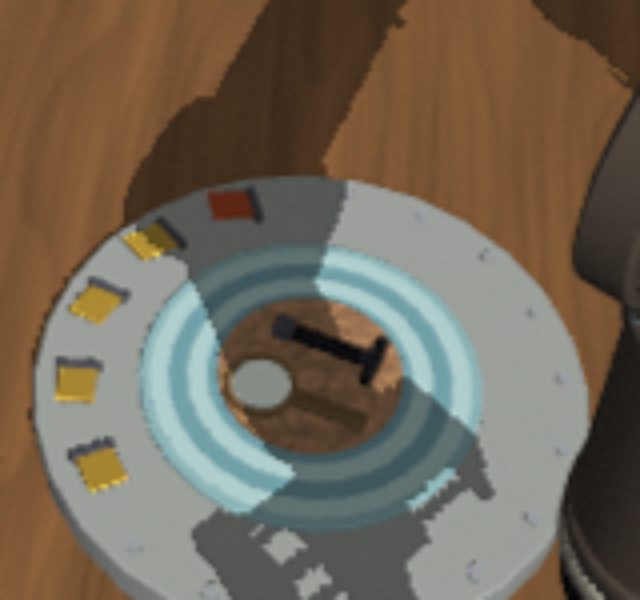

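All five leaves look flat and the lens hasn't moved, with the fit agreeing to under 1 mm. I'll check the leaf angles numerically before handing in.

```bash
sed -e 's/^s,d=.*/from workcell import eyes\nd={n:eyes.capture(n) for n in("side","top")}/' -e 's/(0,.45)\]/(0.6,1.5)]/' -e 's/^draw.*//' pf.py > pf3.py; python3 pf3.py
```

```text
top 425
side 384
-20.637312540126345 [1.25 1.28 1.25 1.22 1.2 ] 141.4375
```

```bash
python3 -c "
from workcell import order
print(order.sign_off())"
```

```text
the job is handed in; nothing more can be done
None
```

I ran the closed fingertips round the ring in one low stroke, starting behind the copper leaf. All five leaves went down in order, and the job is handed in with no verdict reported. I moved in short bursts with brief stops to check, but never lifted until leaf 5 was down. The fingertips stayed about 15 mm above the grey ring, and the force readings between bursts stayed under about 3 N. The hand finished clear, at 0.23 m height and about 0.35 m from the lens centre, and the job took about 9 s of the 45 s.

**Leaves:** they look flat in both the top and side pictures. The fitted angles are about 1.20 to 1.28 rad against the 1.1 rad limit. That is a little below the 1.3 rad I worked out from the fingertip height. Leaf 5 was lowest, so the margin there is about 0.1 rad.

**Lens:** the fitted centre moved by less than 1 mm between the start and the end.

**Other things:** none appeared to have moved in the pictures; I did not measure them.

**Where checks disagreed:** the top and side cameras put the lens centre about 3.5 mm apart in y, more than the stated 2 mm calibration. The outer ring fit was also poor in the side view. I used a value in between. The tool also tilted by up to 0.027 rad during the stroke, with no effect that I could see.

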